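# Set the bench mill's click selector and start it

### The arm

A 6-joint arm with a two-finger parallel gripper is mounted at the origin on the work surface. World frame = base frame: x ahead of the robot, y to its left, z up, the work surface at z = 0. Lengths are in m, angles in degrees, forces in N, time in s.
With the tool pointing down it reaches from about 0.25 to 0.725 m from the base axis. Payload 9.7 kg.
Tool frame: the origin (TCP) lies at the very end of the fingers, on their centre line; the grasp point (between the pads) lies 19 mm behind it; y points along the fingers, x is the direction in which the jaws open and shut, and the axes are right-handed (so a half turn about y gives the same grasp; the last joint's range is limited). The gripper opens to 85 mm and grips with 20 to 120 N. Pads are 22 mm wide; open, the fingers measure 114 mm over their backs; the gripper's body (76 mm by 85 mm) begins 54 mm behind the grasp point. The pads swing forward as they close: fully open they stand 13 mm farther back than shut.
Start: joints at [67.552, 4.979, 10.078, 95.1, 0, 90], TCP at [0.21, 0.508, 0.231] pointing down, gripper open.
Joint ranges: [-179.16, 179.16], [-48.56, 103.87], [-65.8, 70.77], [-126.05, 130.52], [-82.76, 87.17], [-180, 180]. Speed limits (degrees/s): [127.2, 127.2, 147.25, 180, 180, 180].

### API

Orientations are given as [roll, pitch, yaw] about the fixed x, y, z axes, in that order (R = Rz(yaw) Ry(pitch) Rx(roll)).
In Python, from workcell import bot gives the robot as it stands.
- The arm moves only by the shell command python3 -m jog 'ROWS' [FORCE]. ROWS is JSON, a list of rows, each an object with "rotation": the turn, a rotation vector about the world's x, y, z in degrees, a list of three; "travel": the shift along the world's x, y, z in mm, a list of three; "jaw": the gripper command: -1 is shut, 1 is fully open, values between are in proportion. In form: [{"rotation": [rx, ry, rz], "travel": [x, y, z], "jaw": jaw}, ...]. A call has 1 to 8 rows; each row shifts and turns the commanded pose from where the row before left it; what a row does not reach is not made up. A row lasts 1/8 s, in which the tool goes at most 62.5 mm and 10.7 degrees, less where a joint would pass 70% of its speed; a pose out of reach is approached as far as the arm can. A call with a gripper value outside its range is refused whole. The fingers move at their own pace and stop on an object; FORCE is the grip in N (left out, the last holds). Time passes only in rows, so rows that do not move let the fingers close. It gives the time, the measured TCP pose, the force and the opening at its end, in the units of the state.
- bot.get_obs(): the state, without advancing time (a new reading comes with each control period).
- bot.camera(name): name is "scene" or "top" or "wrist"; returns the picture (420x560x3 uint8, red, green, blue); there is no depth.
- bot.camera_params(name): a dict with "K" (3x3 intrinsics, pixels), "view" (4x4, takes a point from world to camera coordinates). Camera axes: x right, y up, looking along -z (the intrinsics and any distortion apply to the point x, -y, -z); pixel columns grow to the right and rows downward; lengths in m; the calibration is good to about 2 mm. A picture is of the moment at which its call begins: read the wrist's pose just before it. camera_params takes no time and is no camera call; for the wrist camera it gives the pose at the moment of the call.
- bot.job_done(): hands the job in, once; it reports no verdict.
Trained networks look in the newest picture that a camera, given by its name, has taken for a name from the list of things; names that differ only in an ending like _2 or _b are one class to them, and where a whole thing is asked for, a point or a joint stands for the part that bears it (a point fixed in the world has none). Each returns a list of dicts, best first, with "score" (0 to 1); they miss things now and then, are a little off and sometimes report something else, mostly with a low value. They report only what shows in the picture. A call takes as long as a camera call.
- bot.recognise(camera, thing): "xy" ([column, row] in pixels, amid what is visible of it).
- bot.trace(camera, thing): "mask" (420x560 bool, what is visible of it) and "xy" ([column, row] in pixels, amid what is visible of it).
The state is a dict: "time": time; "q": joint angles; "qd": joint speeds; "joint_efforts": joint torques, N m; "ee_pos": TCP position; "tcp_rot": TCP orientation; "wrist_force": force on the tool from outside, world axes, zero at the start; "torque": the same for the moment, N m; "opening": finger opening in m.
Only numpy, scipy, OpenCV 4.12 (cv2) and the standard library are available. Lean on these libraries where they do the work, as an engineer would, in place of code of your own. Each camera call takes 0.05 s, during which the arm holds its last target.

### The job

Push the bench mill's pointer selector clockwise with a fingertip, without gripping it, click by click to the fifth mark (the first mark is the one at the anticlockwise end stop; one click is one mark). Then press the round start key fully down and let it come back up. Do not press the start key at any other setting, leave the square stop key alone, and leave the loose things where they stand.

Things in the scene. Friction and masses are not known exactly. Their poses are not given: they have to be found in the camera images.
- mill: Low white bench mill fixed to the bench, 200 mm deep (x) by 400 mm wide (y); origin under its centre at bench level, x to its rear, y to its left, z up. Its flat grey control deck is 90 mm above the bench. At x 0, y +145 mm stands a round black ribbed cap, 112 mm across, its top 160 mm above the bench.
- selector_axis (a point): Point on the selector's vertical axis at deck height (90 mm above the bench), at x 0, y -20 mm in the mill's frame, axes as the mill's. Eight black marks lie round it on the deck, 65 to 77 mm from the axis, 30 degrees apart, clockwise from above: the first at +105 degrees (anticlockwise from the mill's +x), the fifth at -15, the eighth at -105.
- selector (a joint): Selector angle, rad, growing clockwise from above: 0 first mark (end stop), 0.524 a click, 2.094 fifth mark, 3.665 eighth (end stop). Pointer direction in the mill's frame = 1.833 - value. Clicks hold it at each mark; pushed past halfway (2 to 5 N at 43 mm from the axis) it snaps on by itself to the next mark and stays. Starts at one of the first three marks.
- pointer_tip (a point): Outer end of the pointer, at its top edge; x outward along the pointer, z up; turns with the selector. Black hub 48 mm across, up to 15 mm above the deck; on it a black bar 12 mm wide, from 22 mm behind the axis to 56 mm ahead of it, 14 to 41 mm above the deck, a white line on top of the pointing end. Outside the hub the space under the bar is free.
- start (a joint): Travel of the start key, m: 0 up, 0.006 fully down (about 5 N, springs back).
- start_top (a point): Centre of the top of the start key: round, white, 36 mm across, in a round black housing on the deck at x +40, y -140 mm in the mill's frame; moves down when pressed.
- stop (a joint): Travel of the stop key, m: 0 up, 0.005 down. Not to be pressed.
- stop_top (a point): Centre of the top of the stop key: square, white, 20 mm wide, in a square black housing at x -45, y -140 mm in the mill's frame.
- weight: Loose steel weight, 24 mm across, 36 mm high, standing on the mill's deck beside the selector; origin under its centre.
- beaker: Loose glass beaker, 72 mm across, 95 mm high, right of the mill; origin under its centre.
- flask: Loose white plastic bottle, 72 mm across, 190 mm high, behind the mill; origin under its centre.
- scoop: Loose steel scoop lying behind the mill, 210 mm long, 75 mm wide, 35 mm high; origin 30 mm from the middle of its bowl, towards the handle.
- jar: Loose glass jar with black lid, 68 mm across, 85 mm high, left of the mill; origin under its centre.
- dish: Loose glass dish, 90 mm across, 18 mm high, right of the mill; origin under its centre.
- caliper: Loose steel caliper lying left of the mill, 170 mm long, 12 mm high; origin under the middle of its beam.

How it is judged:
By the outcome, as a careful person would: the job done as asked, in the order asked, and still so for the second after the job is handed in, with the robot touching nothing.
It also fails if it takes over 67 s, if anything falls off the work surface, if the arm or the gripper's body presses on something with over 40 N, if the wrist force passes 120 N, or if a joint passes its speed limit or range.

## Working session

There is one attempt and no reset: what is moved stays moved. The work goes in short steps, Python scripts to look and compute and a shell command to move; the robot and the scene stay as the last step left them, time stands still between calls to the robot, and variables do not carry over. Pictures are saved under pics/ and viewed, and the job is handed in when it is done.

```bash
mkdir -p pics; ls
cat > h.py <<'E'
import numpy as np, cv2
from workcell import bot
def snap(n,f):
    im=bot.camera(n); cv2.imwrite('pics/'+f,im[:,:,::-1]); return im
E
python3 - <<'E'
from h import *
o=bot.get_obs(); print(o)
snap('scene','s0.png'); snap('top','t0.png')
for n in('scene','top'): print(n,bot.camera_params(n))
for c in('scene','top'):
    for t in('mill','selector','pointer_tip','start_top','stop_top','weight'):
        r=bot.recognise(c,t); print(c,t,[(x['xy'],round(x['score'],2)) for x in r[:2]])
E
```

```text
pics
{'time': 0.0, 'q': array([6.75513627e+01, 5.01154218e+00, 1.00338099e+01, 9.51005075e+01,
       2.05443724e-03, 8.99985959e+01]), 'qd': array([-0.02415465, -0.05058662, -0.03545494,  0.04882804, -0.04674598,
       -0.01489754]), 'joint_efforts': array([-2.12984771e-03, -5.20395219e+01,  4.64800608e+01,  1.65514107e-02,
       -3.10164060e-04, -6.54937651e-06]), 'ee_pos': array([0.20991924, 0.50810441, 0.23057307]), 'tcp_rot': array([-8.99979436e+01,  7.82396902e-02,  6.75527668e+01]), 'wrist_force': array([ 0.6399069 , -0.03708931, -0.32022345]), 'torque': array([ 0.01026377,  0.01506809, -0.08237404]), 'opening': 0.08553034866991885}
scene {'K': array([[408.81637691,   0.        , 278.22439317],
       [  0.        , 408.81637691, 207.35530059],
       [  0.        ,   0.        ,   1.        ]]), 'view': array([[ 0.5356251 ,  0.84423306, -0.01939816, -0.36315386],
       [-0.54116084,  0.36079365,  0.75958731,  0.19477592],
       [ 0.64826745, -0.39635651,  0.65011601, -1.3711592 ],
       [ 0.        ,  0.        ,  0.        ,  1.        ]])}
top {'K': array([[456.2780494
[... 276 characters left out ...]
933147e-01,
        -5.71570016e-01],
       [-1.46933088e-01,  8.29665522e-04,  9.89146086e-01,
        -1.26918280e+00],
       [ 0.00000000e+00,  0.00000000e+00,  0.00000000e+00,
         1.00000000e+00]])}
scene mill [([264.6, 225.8], 0.96)]
scene selector [([263.0, 208.1], 0.91)]
scene pointer_tip [([262.3, 207.8], 0.73)]
scene start_top [([213.7, 232.6], 0.5)]
scene stop_top []
scene weight []
top mill [([277.1, 216.3], 0.78), ([166.8, 184.6], 0.55)]
top selector [([282.1, 217.3], 0.67), ([328.1, 219.1], 0.61)]
top pointer_tip [([282.0, 216.4], 0.54), ([278.5, 221.3], 0.35)]
top start_top [([333.4, 216.2], 0.57)]
top stop_top [([324.3, 247.3], 0.58)]
top weight [([251.7, 241.7], 0.59)]
```

Run:
```python
import cv2
a=cv2.imread('pics/t0.png');cv2.imwrite('pics/t0c.png',cv2.resize(a[140:300,160:400],None,fx=3.3,fy=3.3,interpolation=cv2.INTER_CUBIC))
```

```text
(no output)
```

View pics/t0c.png

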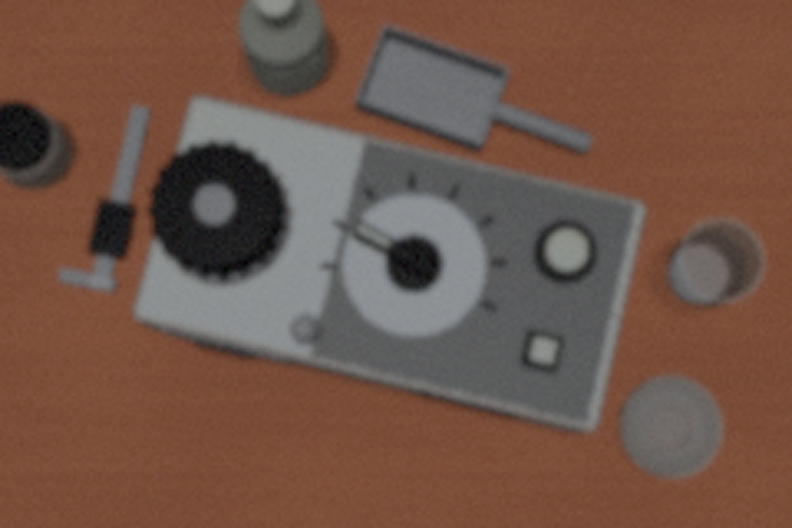

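View pics/t0.png

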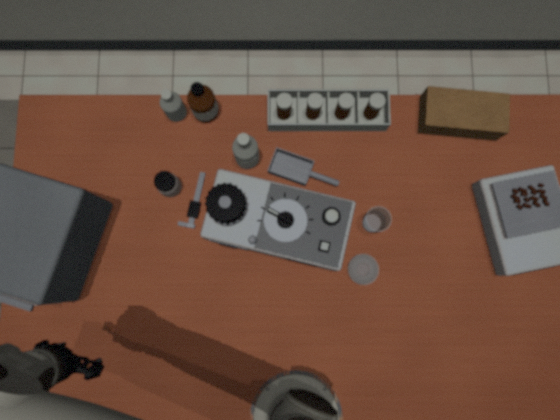

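View pics/s0.png

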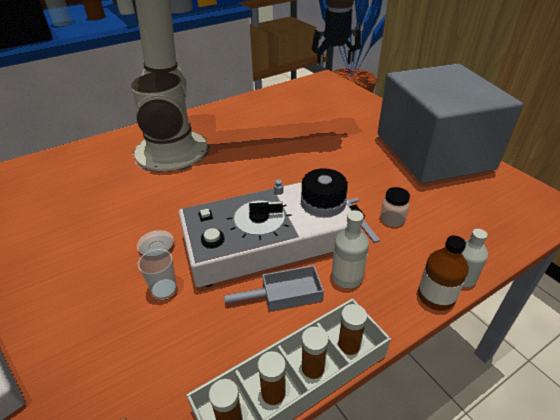

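The top view shows the pointer at the second mark: crop (350,225) against the hub at (413,263). The weight is at crop (305,330). All eight marks are visible, so I'll fit the mill pose to them.

```bash
cat >> h.py <<'E'
def proj(P,cp):
    P=np.atleast_2d(P); V=cp['view']; c=P@V[:3,:3].T+V[:3,3]
    u=np.stack([c[:,0],-c[:,1],-c[:,2]],1)@cp['K'].T
    return u[:,:2]/u[:,2:]
def ray(uv,cp,z):
    V=cp['view'];R=V[:3,:3];o=-R.T@V[:3,3]
    d=np.linalg.inv(cp['K'])@[uv[0],uv[1],1]; d=R.T@np.array([d[0],-d[1],-d[2]])
    return o+d*(z-o[2])/d[2]
def m2w(p,pose):
    x,y,a=pose; p=np.atleast_2d(p).astype(float); c,s=np.cos(a),np.sin(a)
    return np.c_[x+c*p[:,0]-s*p[:,1], y+s*p[:,0]+c*p[:,1], p[:,2]]
AX=np.array([0,-.02,.09])
def marks(r=.071): 
    a=np.radians(105-30*np.arange(8)); return AX+np.c_[r*np.cos(a),r*np.sin(a),0*a]
E
python3 - <<'E'
from h import *
from scipy.optimize import least_squares
cp=bot.camera_params('top')
px={0:(330,266),2:(370,192),3:(411,180),4:(455,190),5:(487,218),6:(498,262),7:(488,306)}
M=marks()[list(px)]; uv=np.array(list(px.values()))/3.3+[160,140]-0.35
M=np.r_[M,[[.1,-.2,.09],[-.1,-.2,.09]]]; uv=np.r_[uv,np.array([(642,204),(597,430)])/3.3+[160,140]-.35]
f=lambda p:(proj(m2w(M,p),cp)-uv).ravel()
s=least_squares(f,[.5,.05,-.2],loss='soft_l1'); print(s.x,np.degrees(s.x[2])); print(f(s.x).reshape(-1,2).round(1))
p=s.x; np.save('pose.npy',p)
for n,q in dict(axis=AX,start=[.04,-.14,.105],stop=[-.045,-.14,.105]).items(): print(n,m2w(q,p))
print('weight',ray(np.array([305,328])/3.3+[160,140],cp,.11))
print('start',ray(np.array([566,250])/3.3+[160,140],cp,.105))
print('stop',ray(np.array([543,350])/3.3+[160,140],cp,.105))
cs=bot.camera_params('scene'); print(proj(m2w([AX,[.04,-.14,.105],[-.045,-.14,.105]],p),cs))
print(bot.camera_params('wrist')['view'])
E
```

```text
[ 0.55124081  0.0484891  -0.24287954] -13.915972313731434
[[-0.4 -0.3]
 [-0.1  0. ]
 [ 0.2  0.1]
 [-0.3  0.2]
 [-0.4  0.7]
 [ 0.1 -0. ]
 [ 0.  -0.5]
 [ 2.2 -1.1]
 [ 0.   0.8]]
axis [[0.54643084 0.02907611 0.09      ]]
start [[ 0.55639698 -0.09702177  0.105     ]]
stop [[ 0.47389178 -0.07657939  0.105     ]]
weight [0.48959554 0.11755997 0.11      ]
start [ 0.55478049 -0.09788939  0.105     ]
stop [ 0.47195095 -0.07748841  0.105     ]
[[258.13188712 216.66075624]
 [210.78729521 235.20804014]
 [203.68340682 211.39903333]]
[[ 0.38175845  0.92426104 -0.00142317 -0.54924703]
 [-0.87747832  0.36195069 -0.31467999  0.0411701 ]
 [-0.29033134  0.12138055  0.94919675 -0.38107813]
 [ 0.          0.          0.          1.        ]]
```

```bash
python3 -m jog '[{"rotation":[0,0,0],"travel":[10,-15,10],"jaw":-1},{"rotation":[0,0,-1],"travel":[20,-30,10],"jaw":-1},{"rotation":[0,0,-1],"travel":[20,-30,10],"jaw":-1},{"rotation":[0,0,-1],"travel":[20,-30,0],"jaw":-1},{"rotation":[0,0,-1],"travel":[20,-30,0],"jaw":-1},{"rotation":[0,0,-1],"travel":[20,-30,0],"jaw":-1},{"rotation":[0,0,-1],"travel":[20,-30,0],"jaw":-1},{"rotation":[0,0,0],"travel":[20,-30,0],"jaw":-1}]' 40
python3 -m jog '[{"rotation":[0,0,0],"travel":[20,-30,0],"jaw":-1},{"rotation":[0,0,0],"travel":[20,-30,0],"jaw":-1},{"rotation":[0,0,0],"travel":[20,-30,0],"jaw":-1},{"rotation":[0,0,0],"travel":[20,-30,0],"jaw":-1},{"rotation":[0,0,0],"travel":[20,-30,0],"jaw":-1},{"rotation":[0,0,0],"travel":[20,-30,0],"jaw":-1},{"rotation":[0,0,0],"travel":[15,-15,0],"jaw":-1},{"rotation":[0,0,0],"travel":[0,0,0],"jaw":-1}]'
python3 - <<'E'
from h import *
o=bot.get_obs(); print(o['time'],o['ee_pos'],o['tcp_rot'],o['wrist_force'],o['opening'])
cp=bot.camera_params('wrist'); im=snap('wrist','w1.png').copy(); print(cp['K'])
np.savez('w1.npz',**cp)
for t in('start_top','stop_top','selector','weight'): print(t,[(x['xy'],round(x['score'],2)) for x in bot.recognise('wrist',t)[:2]])
E
```

```text
time: 1.7
ee_pos: [0.3606, 0.2814, 0.2622]
tcp_rot: [-90.0, -0.1, 61.5]
wrist_force: [0.8, 0.6, 0.3]
opening: -0.0002
time: 2.7
ee_pos: [0.4955, 0.0874, 0.2613]
tcp_rot: [-90.0, 0.0, 61.4]
wrist_force: [-0.6, -0.2, -0.3]
opening: -0.0001
2.7 [0.49547957 0.08736568 0.2613408 ] [-8.99884366e+01  6.68088088e-03  6.14350529e+01] [-0.58730674 -0.21440258 -0.28699848] -0.00012498095399196465
[[302.33127696   0.         277.80668578]
 [  0.         302.33127696 210.15046849]
 [  0.           0.           1.        ]]
start_top [([159.8, 308.1], 0.98)]
stop_top [([133.3, 243.2], 0.8)]
selector [([253.8, 254.9], 0.92), ([530.7, 181.9], 0.56)]
weight [([303.8, 171.5], 0.9), ([305.5, 221.0], 0.65)]
```

View pics/w1.png

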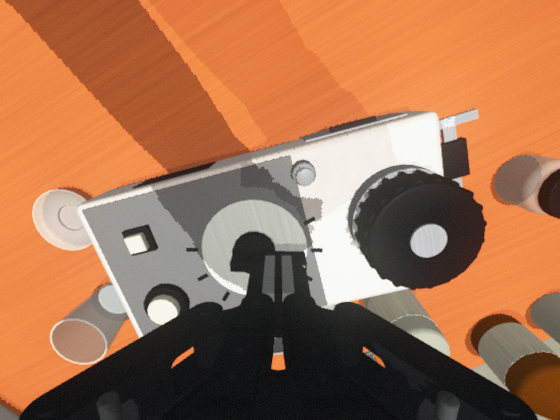

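The wrist view shows marks 1 (310,220) and 2 (316,250) right of the hub (252,250), the start key at (163,308), the stop key at (137,242) and the weight at (304,173). I'll refine the pose with both views.

Run:
```python
import cv2
a=cv2.imread('pics/w1.png');cv2.imwrite('pics/w1c.png',cv2.resize(a[140:340,80:340],None,fx=3,fy=3,interpolation=cv2.INTER_CUBIC))
```

```text
(no output)
```

View pics/w1c.png

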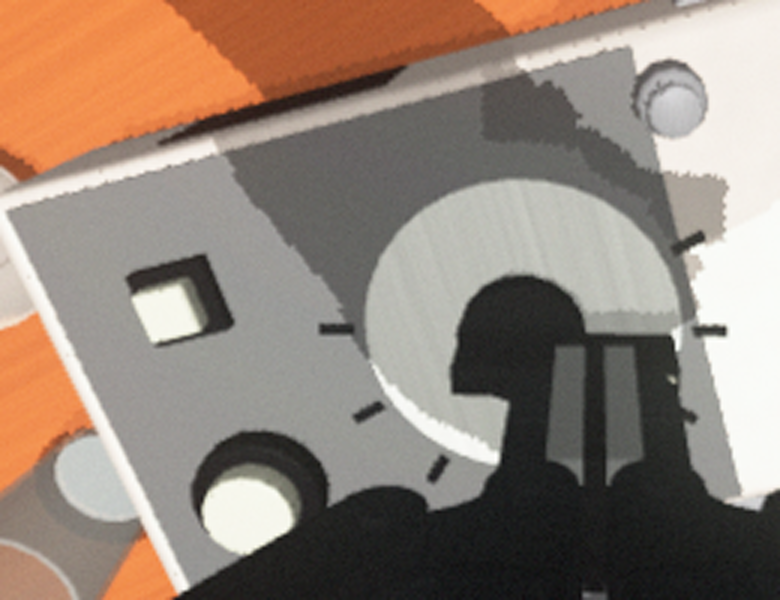

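```bash
cat > fit.py <<'E'
from h import *
from scipy.optimize import least_squares
ct=bot.camera_params('top'); cw=dict(np.load('w1.npz'))
px={0:(330,266),2:(370,192),3:(411,180),4:(455,190),5:(487,218),6:(498,262),7:(488,306)}
pw={0:(690,243),1:(710,330),5:(438,468),6:(370,411),7:(337,328)}
M1=marks()[list(px)]; u1=np.array(list(px.values()))/3.3+[160,140]-0.35
M2=marks()[list(pw)]; u2=np.array(list(pw.values()))/3+[80,140]-0.33
def run(sel):
    f=lambda p:np.r_[(proj(m2w(M1,p),ct)-u1).ravel()*('t' in sel)*2,(proj(m2w(M2,p),cw)-u2).ravel()*('w' in sel)]
    s=least_squares(f,[.55,.05,-.24]); print(sel,s.x,np.degrees(s.x[2]),m2w(AX,s.x),np.abs(f(s.x)).max()); return s.x
run('t');run('w');p=run('tw');np.save('pose.npy',p)
# triangulate
def tri(a,b):
    A=[];
    rs=[]
    for uv,c in((a,ct),(b,cw)):
        P=ray(uv,c,0);Q=ray(uv,c,.2); rs.append((P,(Q-P)/np.linalg.norm(Q-P)))
    A=sum(np.eye(3)-np.outer(d,d) for _,d in rs); bb=sum((np.eye(3)-np.outer(d,d))@P for P,d in rs)
    return np.linalg.solve(A,bb)
t=lambda x,y:np.array([x,y])/3.3+[160,140]-.35
w=lambda x,y:np.array([x,y])/3+[80,140]-.33
print('start',tri(t(566,250),w(250,510))); print('stop',tri(t(543,350),w(170,312)));print('weight top',tri(t(305,326),w(673,107)))
for z in(.1,.105,.11,.115): print(z,ray(w(250,510),cw,z),ray(t(566,250),ct,z))
print('model',m2w([[.04,-.14,.1],[-.045,-.14,.1]],p))
for v in(75,45): 
    a=np.radians(v); print(v,proj(m2w(AX+[.056*np.cos(a),.056*np.sin(a),.041],p),cw)*3-[240,420])
E
python3 fit.py
```

```text
t [ 0.55120644  0.04803279 -0.24010237] -13.756852343296845 [[0.5464504  0.02860651 0.09      ]] 1.283306061689359
w [ 0.5491497  0.0488571 -0.242568 ] -13.898122368396155 [[0.54434578 0.02944261 0.09      ]] 0.34692098885113865
tw [ 0.55024407  0.04839465 -0.2412872 ] -13.824738293124984 [[0.54546502 0.02897403 0.09      ]] 2.0356890400157113
start [ 0.55478898 -0.09706172  0.10668524]
stop [ 0.47267449 -0.07700515  0.10154693]
weight top [0.49313847 0.118829   0.09806465]
0.1 [ 0.5569717  -0.10236846  0.1       ] [ 0.55646314 -0.09758488  0.1       ]
0.105 [ 0.5547905  -0.09861477  0.105     ] [ 0.55574674 -0.09695065  0.105     ]
0.11 [ 0.5526093  -0.09486108  0.11      ] [ 0.55503033 -0.09631641  0.11      ]
0.115 [ 0.5504281  -0.09110739  0.115     ] [ 0.55431393 -0.09568218  0.115     ]
model [[ 0.55563194 -0.09710783  0.1       ]
 [ 0.47309429 -0.07679684  0.1       ]]
75 [[679.76005605 385.4935441 ]]
45 [[655.44295894 456.80160572]]
```

Selector confirmed at mark 2: the tip is predicted at (680,385) in the crop and seen there. The next move goes beside the bar on its anticlockwise side.

```bash
python3 -m jog '[{"rotation":[0,0,0],"travel":[25,-4,0],"jaw":-1},{"rotation":[0,0,0],"travel":[24,-5,-15],"jaw":-1},{"rotation":[0,0,0],"travel":[0,0,-30],"jaw":-1},{"rotation":[0,0,0],"travel":[0,0,-30],"jaw":-1},{"rotation":[0,0,0],"travel":[0,0,-30],"jaw":-1},{"rotation":[0,0,0],"travel":[0,0,-25],"jaw":-1},{"rotation":[0,0,0],"travel":[0,0,-15],"jaw":-1},{"rotation":[0,0,0],"travel":[0,0,0],"jaw":-1}]'
python3 - <<'E'
from h import *
o=bot.get_obs(); print(o['time'],o['ee_pos'],o['tcp_rot'],o['wrist_force'],o['opening'])
np.savez('w2.npz',**bot.camera_params('wrist')); snap('wrist','w2.png')
snap('scene','s2.png')
a=cv2.imread('pics/s2.png');cv2.imwrite('pics/s2c.png',cv2.resize(a[140:290,160:380],None,fx=3.3,fy=3.3,interpolation=cv2.INTER_CUBIC))
E
```

```text
time: 3.95
ee_pos: [0.5434, 0.0797, 0.1157]
tcp_rot: [-89.9, 0.0, 61.6]
wrist_force: [0.3, 0.8, 0.2]
opening: 0.0002
3.95 [0.54341632 0.07965515 0.11569057] [-8.99364879e+01  4.58346117e-02  6.15890798e+01] [0.30026042 0.84126324 0.17515809] 0.0001898629479645674
```

View pics/w2.png

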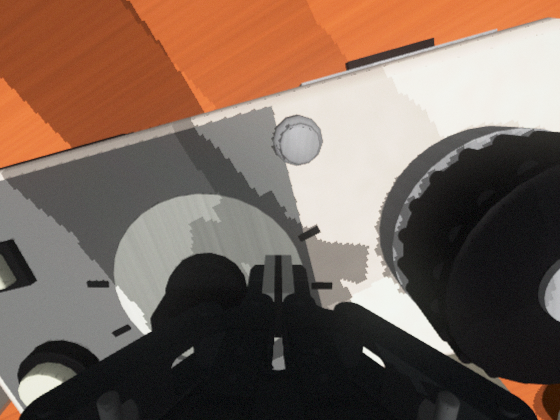

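View pics/s2c.png

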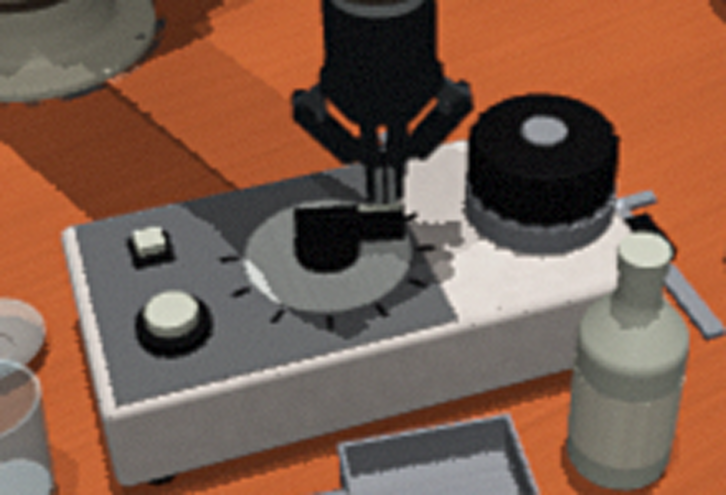

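Run:
```python
from h import *
A=m2w(AX,np.load('pose.npy'))[0]
u=lambda d:np.array([np.cos(np.radians(d)),np.sin(np.radians(d))])
F=lambda d:A[:2]+.043*u(d)+.017*u(d+90)
pr=np.array([.5434,.0797])
for d in(61,56,51,47,43,37,31,25,20,16,13,7,1,-5,-10,-14,-17,-20):
    f=F(d);print(d,f.round(4),((f-pr)*1000).round(1));pr=f
```

```text
61 [0.5514 0.0748] [ 8.  -4.9]
56 [0.5554 0.0741] [ 4.  -0.7]
51 [0.5593 0.0731] [ 3.9 -1. ]
47 [0.5624 0.072 ] [ 3.  -1.1]
43 [0.5653 0.0707] [ 3.  -1.3]
37 [0.5696 0.0684] [ 4.3 -2.3]
31 [0.5736 0.0657] [ 4.  -2.7]
25 [0.5773 0.0626] [ 3.7 -3.1]
20 [0.5801 0.0597] [ 2.8 -2.9]
16 [0.5821 0.0572] [ 2.1 -2.5]
13 [0.5835 0.0552] [ 1.4 -2. ]
7 [0.5861 0.0511] [ 2.5 -4.1]
1 [0.5882 0.0467] [ 2.1 -4.4]
-5 [0.5898 0.0422] [ 1.6 -4.6]
-10 [0.5908 0.0382] [ 1.  -3.9]
-14 [0.5913 0.0351] [ 0.5 -3.2]
-17 [0.5916 0.0327] [ 0.3 -2.4]
-20 [0.5917 0.0302] [ 0.1 -2.4]
```

First click.

```bash
python3 -m jog '[{"rotation":[0,0,0],"travel":[4,-2.5,0],"jaw":-1},{"rotation":[0,0,0],"travel":[4,-2.5,0],"jaw":-1},{"rotation":[0,0,-5],"travel":[4,-0.7,0],"jaw":-1},{"rotation":[0,0,-5],"travel":[4,-1,0],"jaw":-1},{"rotation":[0,0,-4],"travel":[3,-1,0],"jaw":-1},{"rotation":[0,0,-4],"travel":[3,-1.3,0],"jaw":-1},{"rotation":[0,0,0],"travel":[0,0,0],"jaw":-1},{"rotation":[0,0,0],"travel":[0,0,0],"jaw":-1}]'
cat > look.py <<'E'
from h import *
import sys
k=sys.argv[1]
im=snap('scene','x.png'); snap('wrist','xw.png')
a=cv2.imread('pics/x.png')[150:290,170:350];b=cv2.imread('pics/xw.png')
a=cv2.resize(a,None,fx=3,fy=3,interpolation=cv2.INTER_CUBIC)
b=cv2.resize(b[120:400,:],(240,120)) if 0 else b[140:400,60:320]
h=np.zeros((420,800,3),np.uint8); h[:420,:540]=a; h[:260,540:800]=b; cv2.imwrite(f'pics/{k}.png',h)
E
python3 look.py l1
```

```text
time: 5.05
ee_pos: [0.5661, 0.0702, 0.1164]
tcp_rot: [-90.0, -0.0, 43.6]
wrist_force: [0.0, 0.5, 0.3]
opening: 0.0003
```

View pics/l1.png

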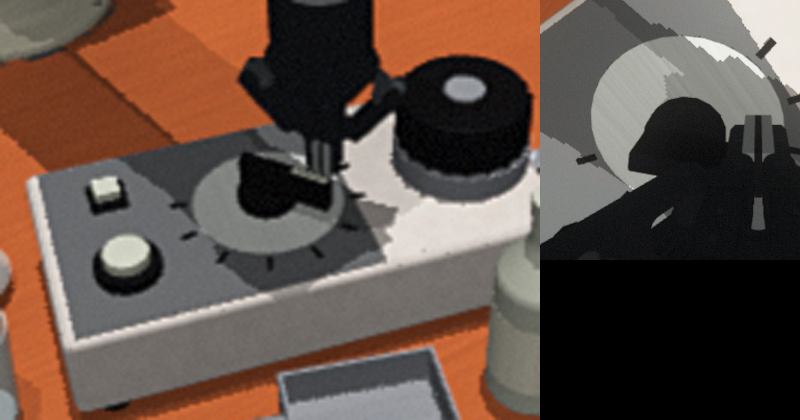

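The pointer now aims at the third mark (crop (350,228)), with no force left on the finger. It snapped. Second click.

```bash
python3 -m jog '[{"rotation":[0,0,-6],"travel":[4,-2.1,0],"jaw":-1},{"rotation":[0,0,-6],"travel":[4,-2.6,0],"jaw":-1},{"rotation":[0,0,-6],"travel":[3.5,-3,0],"jaw":-1},{"rotation":[0,0,-5],"travel":[2.8,-2.9,0],"jaw":-1},{"rotation":[0,0,-4],"travel":[2.1,-2.5,0],"jaw":-1},{"rotation":[0,0,-3],"travel":[1.4,-2,0],"jaw":-1},{"rotation":[0,0,0],"travel":[0,0,0],"jaw":-1},{"rotation":[0,0,0],"travel":[0,0,0],"jaw":-1}]'
python3 look.py l2
```

```text
time: 6.15
ee_pos: [0.5838, 0.0553, 0.1163]
tcp_rot: [-90.0, -0.0, 13.6]
wrist_force: [-1.1, -0.8, -0.7]
opening: -0.0
```

View pics/l2.png

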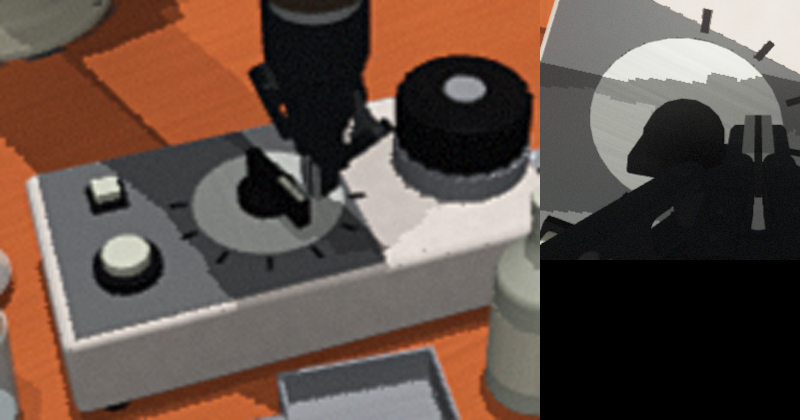

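The pointer now aims at mark 4 (318,250). Third click.

```bash
python3 -m jog '[{"rotation":[0,0,-6],"travel":[2.4,-4.1,0],"jaw":-1},{"rotation":[0,0,-6],"travel":[2,-4.4,0],"jaw":-1},{"rotation":[0,0,-6],"travel":[1.6,-4.6,0],"jaw":-1},{"rotation":[0,0,-5],"travel":[1,-3.9,0],"jaw":-1},{"rotation":[0,0,-4],"travel":[0.5,-3.2,0],"jaw":-1},{"rotation":[0,0,-3],"travel":[0.3,-2.4,0],"jaw":-1},{"rotation":[0,0,0],"travel":[0,0,0],"jaw":-1},{"rotation":[0,0,0],"travel":[0,0,0],"jaw":-1}]'
python3 look.py l3
```

```text
time: 7.25
ee_pos: [0.5916, 0.0327, 0.1163]
tcp_rot: [-90.0, 0.0, -16.4]
wrist_force: [0.7, 0.2, 0.3]
opening: 0.0
```

View pics/l3.png

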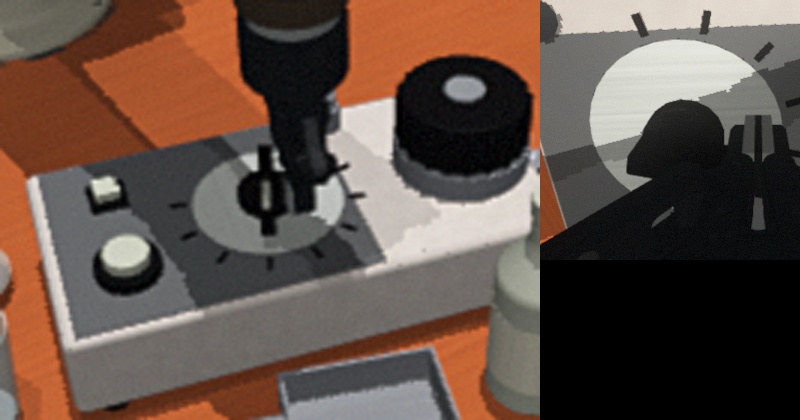

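The pointer is on mark 5 (268,262). I'll back the finger off, lift it and check.

```bash
python3 -m jog '[{"rotation":[0,0,0],"travel":[2,6,0],"jaw":-1},{"rotation":[0,0,0],"travel":[1,4,10],"jaw":-1},{"rotation":[0,0,0],"travel":[0,0,40],"jaw":-1},{"rotation":[0,0,0],"travel":[0,-10,40],"jaw":-1},{"rotation":[0,0,0],"travel":[-7,-30,20],"jaw":-1},{"rotation":[0,0,0],"travel":[-10,-40,0],"jaw":-1},{"rotation":[0,0,0],"travel":[-15,-30,0],"jaw":-1},{"rotation":[0,0,0],"travel":[0,0,0],"jaw":-1}]'
python3 - <<'E'
from h import *
o=bot.get_obs(); print(o['time'],o['ee_pos'],o['tcp_rot'],o['wrist_force'])
cp=bot.camera_params('wrist');np.savez('w3.npz',**cp); snap('wrist','w3.png'); 
for t in('start_top','stop_top','pointer_tip'): print(t,[(x['xy'],round(x['score'],2)) for x in bot.recognise('wrist',t)[:2]])
p=np.load('pose.npy')
for z in(.1,.105,.11): print(z,proj(m2w([[.04,-.14,z]],p),cp))
for k in(3,4,5):
    a=np.radians(105-30*k); print(k+1,proj(m2w(AX+[.056*np.cos(a),.056*np.sin(a),.041],p),cp), proj(m2w(marks()[k],p),cp))
E
```

```text
time: 8.35
ee_pos: [0.5622, -0.0688, 0.2274]
tcp_rot: [-90.0, -0.1, -16.6]
wrist_force: [0.5, 0.5, -0.0]
opening: -0.0002
8.35 [ 0.56215958 -0.06875385  0.22740154] [-8.99988102e+01 -6.46484817e-02 -1.65758035e+01] [ 0.52318417  0.50536193 -0.04877567]
start_top [([277.7, 233.2], 0.69), ([227.9, 99.7], 0.48)]
stop_top [([188.5, 231.9], 0.58), ([193.7, 292.7], 0.55)]
pointer_tip [([228.8, 101.8], 0.66)]
0.1 [[279.63402411 229.6291246 ]]
0.105 [[279.67127869 231.620844  ]]
0.11 [[279.70978983 233.67974252]]
4 [[290.84599483  72.52179577]] [[305.73161694  72.25080355]]
5 [[292.16384196 114.48811711]] [[306.50900855 117.53814891]]
6 [[274.66519032 149.10606024]] [[287.15053965 154.6719651 ]]
```

View pics/w3.png

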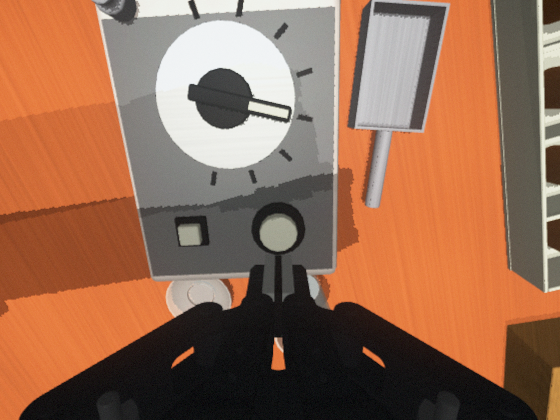

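The selector is on mark 5: tip seen at (291,113), predicted (292,114). The start key is at (278,232) as predicted, with its top at about 107 mm. Moving over it and down.

```bash
python3 -m jog '[{"rotation":[0,0,0],"travel":[-3,-15,0],"jaw":-1},{"rotation":[0,0,0],"travel":[-4,-14,-20],"jaw":-1},{"rotation":[0,0,0],"travel":[0,0,-40],"jaw":-1},{"rotation":[0,0,0],"travel":[0,0,-30],"jaw":-1},{"rotation":[0,0,0],"travel":[0,0,-17],"jaw":-1},{"rotation":[0,0,0],"travel":[0,0,-5],"jaw":-1},{"rotation":[0,0,0],"travel":[0,0,0],"jaw":-1}]'
python3 - <<'E'
from h import *
o=bot.get_obs(); print(o['time'],o['ee_pos'],o['tcp_rot'],o['wrist_force'])
snap('scene','s4.png'); snap('wrist','w4.png')
a=cv2.imread('pics/s4.png')[180:280,160:280];b=cv2.imread('pics/w4.png')[150:350,180:380]
h=np.hstack([cv2.resize(a,(480,400),interpolation=2),cv2.resize(b,(320,400))]); cv2.imwrite('pics/l4.png',h)
E
```

```text
time: 9.43
ee_pos: [0.5559, -0.0965, 0.115]
tcp_rot: [-90.0, -0.0, -16.4]
wrist_force: [0.7, -0.5, 1.1]
opening: -0.0
9.425 [ 0.55594812 -0.09647164  0.11501826] [-8.99957051e+01 -4.64532477e-02 -1.64397959e+01] [ 0.66342945 -0.48921721  1.0982486 ]
```

View pics/l4.png

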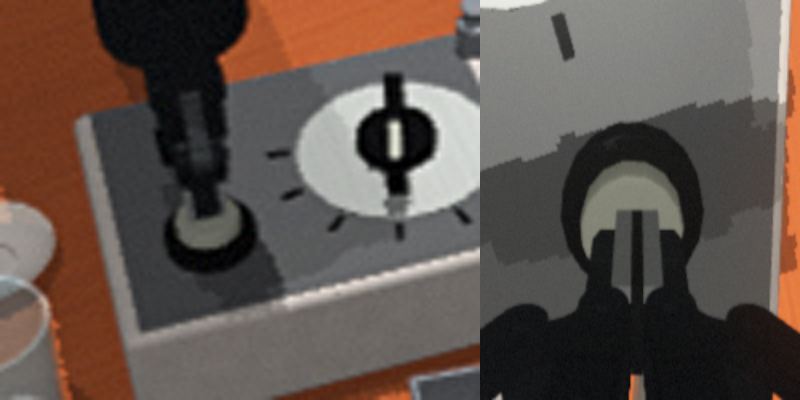

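The finger is centred over the round key. Pressing down in small steps.

```bash
python3 -m jog '[{"rotation":[0,0,0],"travel":[0,0,-3],"jaw":-1},{"rotation":[0,0,0],"travel":[0,0,-3],"jaw":-1},{"rotation":[0,0,0],"travel":[0,0,0],"jaw":-1}]'
python3 -m jog '[{"rotation":[0,0,0],"travel":[0,0,-2],"jaw":-1},{"rotation":[0,0,0],"travel":[0,0,0],"jaw":-1}]'
python3 -m jog '[{"rotation":[0,0,0],"travel":[0,0,-2],"jaw":-1},{"rotation":[0,0,0],"travel":[0,0,0],"jaw":-1}]'
python3 -m jog '[{"rotation":[0,0,0],"travel":[0,0,-2],"jaw":-1},{"rotation":[0,0,0],"travel":[0,0,0],"jaw":-1}]'
```

```text
time: 9.9
ee_pos: [0.5561, -0.0964, 0.1087]
tcp_rot: [-90.0, -0.1, -16.4]
wrist_force: [2.5, -1.1, 4.0]
opening: -0.0
time: 10.15
ee_pos: [0.5561, -0.0965, 0.1066]
tcp_rot: [-90.0, -0.1, -16.4]
wrist_force: [3.4, -1.4, 5.2]
opening: -0.0002
time: 10.4
ee_pos: [0.5562, -0.0965, 0.1059]
tcp_rot: [-90.0, -0.1, -16.4]
wrist_force: [0.8, 1.1, 13.3]
opening: 0.0001
time: 10.65
ee_pos: [0.5563, -0.0965, 0.1057]
tcp_rot: [-90.0, -0.2, -16.5]
wrist_force: [-3.6, 1.0, 25.8]
opening: -0.0003
```

Force rose to about 5 N and then sharply to 26 N at z = 0.1057 m, so the key is bottomed. One look while it is down, then release.

```bash
python3 - <<'E'
from h import *
snap('scene','s5.png')
E
python3 -m jog '[{"rotation":[0,0,0],"travel":[0,0,3],"jaw":-1},{"rotation":[0,0,0],"travel":[0,0,5],"jaw":-1},{"rotation":[0,0,0],"travel":[0,0,15],"jaw":-1},{"rotation":[0,0,0],"travel":[0,0,40],"jaw":-1},{"rotation":[0,0,0],"travel":[0,0,50],"jaw":-1},{"rotation":[0,0,0],"travel":[-30,0,20],"jaw":-1},{"rotation":[0,0,0],"travel":[-40,0,0],"jaw":-1},{"rotation":[0,0,0],"travel":[0,0,0],"jaw":-1}]'
python3 - <<'E'
from h import *
o=bot.get_obs(); print(o['time'],o['ee_pos'],o['wrist_force'])
cp=bot.camera_params('wrist');snap('wrist','w6.png'); snap('scene','s6.png'); snap('top','t6.png')
c=lambda f:cv2.resize(cv2.imread('pics/'+f)[180:280,160:300],(390,280),interpolation=2)
b=cv2.resize(cv2.imread('pics/w6.png'),(390,292)); d=cv2.resize(cv2.imread('pics/t6.png')[120:320,130:410],(390,292))
cv2.imwrite('pics/l6.png',np.vstack([np.hstack([c('s5.png'),c('s6.png')]),np.hstack([b,d])]))
p=np.load('pose.npy')
for k in(3,4,5):
    a=np.radians(105-30*k); print(k+1,proj(m2w(AX+[.056*np.cos(a),.056*np.sin(a),.041],p),cp)*390/560+[0,280])
E
```

```text
time: 11.7
ee_pos: [0.4836, -0.0963, 0.2364]
tcp_rot: [-90.0, 0.0, -16.5]
wrist_force: [0.8, -0.2, -0.1]
opening: -0.0001
11.7 [ 0.48357169 -0.09632295  0.23639607] [ 0.77325939 -0.22813396 -0.08424153]
4 [[270.26422936 278.65618133]]
5 [[268.36143672 310.9373898 ]]
6 [[253.4674427  337.47560606]]
```

View pics/l6.png

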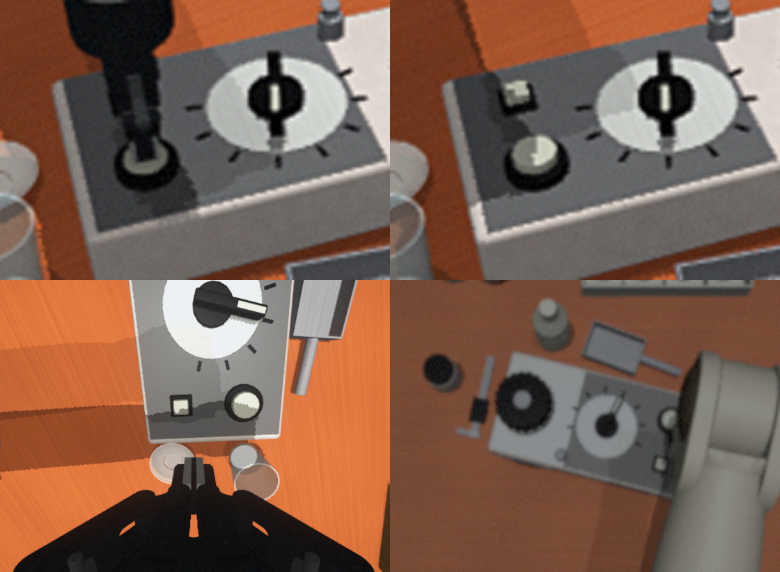

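Pressed (top left), the key was flush with its housing. Released (top right), it stands proud again. The pointer is still on mark 5 (tip (266,310), predicted (268,311)), the weight hasn't moved, and the arm is clear.

```bash
python3 -c "
from workcell import bot
bot.job_done()"
```

```text
the job is handed in; nothing more can be done
```

The job is done and handed in at about 12 s. With closed fingers I pushed the selector clockwise from the second mark to the fifth, one click at a time. I then pressed the start key once and let it come back up.

- **Selector:** in the last pictures the pointer is on the fifth mark. The tip was within about 2 pixels of the prediction in the wrist view, and the top view agrees.
- **Start key:** the force rose to about 5 N and then sharply to 26 N, so the key was fully down. In the pictures it was flush with its housing when pressed and standing up again afterwards.
- **Everything else:** I never moved over the stop key while low. By eye, the weight, dish, beaker, scoop and other loose things look unmoved. The arm is clear, with near-zero wrist force.
- **Disagreement:** the key bottomed with the fingertips at about 106 mm. I had measured its top at about 107 mm, so the real top was probably about 112 mm. The force and the pictures both show a full press, so this did not affect the result.

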